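# Fit the spacer blades to a feed bed by feel and lock it

## Robot

A 7-joint arm with a two-finger parallel gripper is mounted at the origin on a cart in front of the work surface, level with it; the furniture and walls round the work are solid. World frame = base frame: x ahead of the robot, y to its left, z up, the work surface at z = 0. Lengths are in m, angles in rad, forces in N, time in s.
With the tool pointing down it reaches from about 0.35 to 0.9 m from the base axis. Payload 8.1 kg.
Tool frame: the origin (TCP) lies where the fingers leave the gripper's body, on its centre line; the fingertips stand 66 mm ahead of it and the grasp point (between the pads) lies 47 mm ahead of it (arm.tip_reach is the distance from the TCP to the fingertips, in m); z points along the fingers, y is the direction in which the jaws open and shut (so a half turn about z gives the same grasp; the last joint's range is limited). The gripper opens to 92 mm and grips with 3 to 60 N. Pads are 19 mm wide; open, the fingers measure 130 mm over their backs; the gripper's body (75 mm by 190 mm) begins 47 mm behind the grasp point.
Start: joints at [1.126, 0.434, 0.025, 1.573, -0.012, 1.134, -0.075], TCP at [0.209, -0.589, 0.292] pointing down, gripper open.
Joint ranges: [-2.62, 2.62], [-0.44, 2.09], [-1.27, 1.32], [0.08, 2.57], [-1.32, 4.46], [0.12, 2], [-2.74, 2.74]. Speed limits (rad/s): [2.22, 2.22, 3.01, 3.01, 3.14, 3.14, 3.14].

## Interface

Orientations are given as a rotation vector (axis times angle).
In Python, from cell import arm gives the robot as it stands.
- The arm moves only by the tool carry_out, never from a script. Its argument "plan" is a list of rows, each a list of 5 numbers: the shift along the world's x, y, z in cm, then the turn about the world's z in rad, then the finger opening in cm, from 0 to 9.18. In form: [[tx, ty, tz, spin, fingers], ...]. A call has 1 to 20 rows; each row is the pose to reach, as a shift and turn from the pose measured when the call began; what a row does not reach only later rows make up. A row lasts 1/10 s, in which the tool goes at most 50 mm and 8.59 degrees, less where a joint would pass 70% of its speed; a pose out of reach is approached as far as the arm can. A call with a gripper value outside its range is refused whole. The fingers move at their own pace and stop on an object; "squeeze" is the grip in N (left out, the last holds). Time passes only in rows, so rows that repeat a pose let the fingers close. It gives the time, the measured TCP pose, the force and the opening at its end, in the units of the state.
- arm.observe(): the state, without advancing time (a new reading comes with each control period).
- arm.get_image(name): name is "side" or "top"; returns (picture, depth): 480x640x3 uint8, red, green, blue; 480x640 float32, m along the optical axis (not along the pixel's ray), 0 where there is no reading.
- arm.get_calibration(name): a dict with "intrinsics" (3x3 intrinsics, pixels), "D" ([k1, k2, p1, p2, k3] as OpenCV has them; the pictures are not rectified), "rvec" (rotation vector, rad) and "tvec" (3), from world to camera coordinates, as OpenCV has them. Camera axes: x right, y down, z forward; pixel columns grow to the right and rows downward; lengths in m; the calibration is good to about 2 mm. A picture is of the moment at which its call begins. get_calibration takes no time and is no camera call.
- arm.sign_off(): hands the job in, once; it reports no verdict.
The state is a dict: "clock": time; "joints": joint angles; "dq": joint speeds; "joint_efforts": joint torques, N m; "position": TCP position; "ee_rot": TCP orientation; "force": force on the tool from outside, world axes, zero at the start; "ft_torque": the same for the moment, N m; "width": opening from 0.0 (shut) to 1.0 (fully open).
Only numpy, scipy, OpenCV 4.12 (cv2) and the standard library are available. Lean on these libraries where they do the work, as an engineer would, in place of code of your own. Each camera call takes 0.05 s, during which the arm holds its last target. There are 200 camera calls.

## Task

Set up the feed bed: first unlock it by turning its black lock knob counter-clockwise past the detent until it clicks over, then slide every spacer blade lying on the bench, tip first, fully home against the back stop of a lane of its own, lying flat; the gates look alike but their throats differ, so try each blade and feel whether it goes in or stops short, and keep the wide throats for the thicker blades. When all blades are home, turn the knob back clockwise until it clicks past its detent and stays locked. Leave the block of notes and the standing glue stick where they are.

Things in the scene. Friction and masses are not known exactly. Their poses are not given: they have to be found in the camera images.
- bed: feed bed fixed to the bench: dark steel plate 12 mm thick, x from -120 to +100, y from -188 to +162 mm. Origin on the bench under the plate, z up; lanes run along its +x (away from the robot). Four look-alike rigid gates, tops 46 mm above the bench, stand on its far half with front faces (mouths) at x = +15 mm; before them is a bare sill with white stripes
- lane_0 (a point): lane 0, leftmost seen from the robot, y = 120 mm in the bed frame. Point on the plate's upper face at the foot of the back stop, where the middle of a blade's tip edge comes when fully home; the mouth is 65 mm before it (-x of the bed); axes as the bed's
- lane_1 (a point): lane 1, second from left seen from the robot, y = 60 mm in the bed frame. Back-stop point as for lane_0. All four mouths are alike (42 mm wide, 24 mm high over the plate); 20 mm inside, the roof drops to a hidden throat: one is 18 mm high, one 14 mm, two 10 mm, and which is where differs from start to start
- lane_2 (a point): lane 2, third from left seen from the robot, y = 0 mm in the bed frame. Back-stop point as for lane_0. A blade too thick for the throat stops dead 20 mm in; one that fits slides on freely to the back stop 65 mm in
- lane_3 (a point): lane 3, rightmost seen from the robot, y = -60 mm in the bed frame. Back-stop point as for lane_0
- blade_thick: spacer blade lying flat: steel strip 125 (its x) x 34 (its y) x 16 mm thick, upright red grip tab at its rear (-x) end. Tab 16 mm along x, 24 mm along y, centred 50 mm behind the origin, top 65 mm above the underside. Origin: centre of the strip's underside; +x to the free tip, z up. 0.11 to 0.22 kg.
- blade_medium: spacer blade lying flat: steel strip 125 (its x) x 34 (its y) x 12 mm thick, upright blue grip tab at its rear (-x) end. Tab 16 mm along x, 24 mm along y, centred 50 mm behind the origin, top 65 mm above the underside. Origin: centre of the strip's underside; +x to the free tip, z up. 0.11 to 0.22 kg.
- blade_thin_a: spacer blade lying flat: steel strip 125 (its x) x 34 (its y) x 8 mm thick, upright yellow grip tab at its rear (-x) end. Tab 16 mm along x, 24 mm along y, centred 50 mm behind the origin, top 65 mm above the underside. Origin: centre of the strip's underside; +x to the free tip, z up. 0.11 to 0.22 kg. May be absent.
- blade_thin_b: spacer blade lying flat: steel strip 125 (its x) x 34 (its y) x 8 mm thick, upright yellow grip tab at its rear (-x) end. Tab 16 mm along x, 24 mm along y, centred 50 mm behind the origin, top 65 mm above the underside. Origin: centre of the strip's underside; +x to the free tip, z up. 0.11 to 0.22 kg. May be absent.
- tip_thick (a point): middle of the tip edge of blade_thick, on its underside, 62.5 mm ahead of the blade's origin
- tip_medium (a point): middle of the tip edge of blade_medium, on its underside, 62.5 mm ahead of the blade's origin
- tip_thin_a (a point): middle of the tip edge of blade_thin_a, on its underside, 62.5 mm ahead of the blade's origin
- tip_thin_b (a point): middle of the tip edge of blade_thin_b, on its underside, 62.5 mm ahead of the blade's origin
- lock (a joint): angle of the black lock knob, rad: 0 locked (white pointer at the green mark), grows counter-clockwise seen from above to 1.12 unlocked (red mark), with a stop at either end. Its over-centre detent is at 0.32: about 0.25 N m must be overcome to pass it either way; once past, it snaps on by itself to the stop on that side and stays; short of it, it springs back
- lock_grip (a point): middle of the lock knob's bar grip, on its upright turning axis, 58.5 mm above the bench, at x = -45, y = -145 mm in the bed frame. The bar is 54 long, 14 thick, 32 mm tall (top 73.5 mm above the bench); at angle 0 it lies along the bed's x and it turns with the knob. Housing below it: 62 mm round plus a box to 58 mm on the -x side, 34 mm above the bench
- note_block: yellow block of notes 76 x 76 x 30 mm, bystander; origin centre of underside
- glue_stick: white glue stick with red cap, 27 mm across, 92 mm tall, upright, bystander; origin centre of underside
Things that resemble listed ones, but are neither listed nor needed, are in the scene too. Leave any green look-alike of the blade_thin_a alone.

How it is judged:
On the way, in this order (a step that is already met when the one before it is completed fails the run):
1. the lock knob has been turned past its detent to unlocked (value of joint lock above 0.9 rad), for 0.2 s.
2. every blade present is fully home in a lane (((horizontal distance between tip_thick and lane_0 below 0.011 m and height (world z) of tip_thick below 0.018 m) or (horizontal distance between tip_thick and lane_1 below 0.011 m and height (world z) of tip_thick below 0.018 m) or (horizontal distance between tip_thick and lane_2 below 0.011 m and height (world z) of tip_thick below 0.018 m) or (horizontal distance between tip_thick and lane_3 below 0.011 m and height (world z) of tip_thick below 0.018 m)) and ((horizontal distance between tip_medium and lane_0 below 0.011 m and height (world z) of tip_medium below 0.018 m) or (horizontal distance between tip_medium and lane_1 below 0.011 m and height (world z) of tip_medium below 0.018 m) or (horizontal distance between tip_medium and lane_2 below 0.011 m and height (world z) of tip_medium below 0.018 m) or (horizontal distance between tip_medium and lane_3 below 0.011 m and height (world z) of tip_medium below 0.018 m)) and ((horizontal distance between tip_thin_a and lane_0 below 0.011 m and height (world z) of tip_thin_a below 0.018 m) or (horizontal distance between tip_thin_a and lane_1 below 0.011 m and height (world z) of tip_thin_a below 0.018 m) or (horizontal distance between tip_thin_a and lane_2 below 0.011 m and height (world z) of tip_thin_a below 0.018 m) or (horizontal distance between tip_thin_a and lane_3 below 0.011 m and height (world z) of tip_thin_a below 0.018 m)) and ((horizontal distance between tip_thin_b and lane_0 below 0.011 m and height (world z) of tip_thin_b below 0.018 m) or (horizontal distance between tip_thin_b and lane_1 below 0.011 m and height (world z) of tip_thin_b below 0.018 m) or (horizontal distance between tip_thin_b and lane_2 below 0.011 m and height (world z) of tip_thin_b below 0.018 m) or (horizontal distance between tip_thin_b and lane_3 below 0.011 m and height (world z) of tip_thin_b below 0.018 m))), for 0.2 s.
3. the lock knob has been turned back past its detent to locked (value of joint lock below 0.12 rad), for 0.2 s.
At the end, for the whole second after the job is handed in: every blade present lies flat (within 0.08 rad) and at rest in a lane with the middle of its tip edge within 11 mm, seen from above, of that lane's back-stop point and less than 18 mm above the bench; the lock stands below 0.12 rad (locked) (all of step 2 and linear speed of each of blade_thick, blade_medium, blade_thin_a, blade_thin_b below 0.01 m/s and angle between each of blade_thick, blade_medium, blade_thin_a, blade_thin_b's own z axis and vertical below 0.08 rad and value of joint lock below 0.12 rad); the robot touches nothing.
It fails at once if a bystander (notes, glue stick) is moved by more than 40 mm (distance of any of note_block, glue_stick from where it was at the start of the episode above 0.04 m).
Of blade_thin_a, blade_thin_b only 1 to 2 are there at a start; the rules pass over those that are not, and their reading is None.
At some moment in a run one of blade_thick, blade_medium, blade_thin_a, blade_thin_b may be knocked a few centimetres aside while the robot is not near it.
Once in a run the grip may slacken for a moment while it holds something.
It also fails if it takes over 210 s, if anything falls off the work surface, if the arm or the gripper's body presses on something with over 40 N, if the wrist force passes 120 N, or if a joint passes its speed limit or range.

## Working session

There is one attempt and no reset: what is moved stays moved. The work goes in short steps, Python scripts to look and compute and a tool call to move; the robot and the scene stay as the last step left them, time stands still between calls to the robot, and variables do not carry over. Pictures are saved under pics/ and viewed, about 12 in all and at most 16, crops included, and the job is handed in when it is done.

Besides the shell and the picture viewer there is one more tool, called after "Request:" as a command line: name --pt "numbers of a row" for each row, then --argument value for the rest. carry_out: Moves the arm, as the interface text tells. Its arguments: {"type":"object","properties":{"plan":{"type":"array"},"squeeze":{"type":"number"}},"required":["plan"]}

```bash
mkdir -p pics; ls; cat > h.py <<'E'
import numpy as np, cv2
from cell import arm
def cal(n):
    c=arm.get_calibration(n); return np.array(c["intrinsics"],float),np.array(c["D"],float),cv2.Rodrigues(np.array(c["rvec"],float))[0],np.array(c["tvec"],float).reshape(3)
def ray(n,uv,z):
    K,D,R,t=cal(n); p=cv2.undistortPoints(np.array(uv,float).reshape(-1,1,2),K,D).reshape(-1,2)
    d=np.c_[p,np.ones(len(p))]@R; o=-R.T@t
    return o+d*((z-o[2])/d[:,2])[:,None]
def proj(n,P):
    c=arm.get_calibration(n); return cv2.projectPoints(np.array(P,float).reshape(-1,1,3),np.array(c["rvec"],float),np.array(c["tvec"],float),np.array(c["intrinsics"],float),np.array(c["D"],float))[0].reshape(-1,2)
def cloud(n,dep):
    K,D,R,t=cal(n); v,u=np.mgrid[:480,:640]
    p=cv2.undistortPoints(np.stack([u,v],-1).reshape(-1,1,2).astype(float),K,D).reshape(480,640,2)
    X=np.dstack([p,np.ones((480,640))])*dep[...,None]
    return (X-t)@R
def shot(n,f):
    im,d=arm.get_image(n); cv2.imwrite('pics/'+f,im[...,::-1]); return im,d
E
python3 - <<'E'
from h import *
for n in("top","side"):
    im,d=shot(n,n+'0.png'); np.savez(n+'0.npz',im=im,d=d)
    K,D,R,t=cal(n); print(n,-R.T@t,R[2],K[0,0],(d>0).mean())
s=arm.observe();print(s["clock"],s["position"],s["ee_rot"],s["force"],s["width"])
E
```

```text
pics
top [0.45857583 0.04642216 0.92919664] [ 0.10758511  0.01621213 -0.99406369] 455.91056569748554 0.9960123697916666
side [0.39185993 0.73497581 0.68185319] [ 0.20052347 -0.73405029 -0.6488147 ] 459.48229593725347 0.9961002604166667
0.1 [ 0.20934613 -0.58849181  0.29152923] [-3.09445444e+00 -5.33972853e-01  5.18879491e-04] [ 0.07663359 -0.01531014  0.04816808] 0.9992663580892261
```

View pics/top0.png

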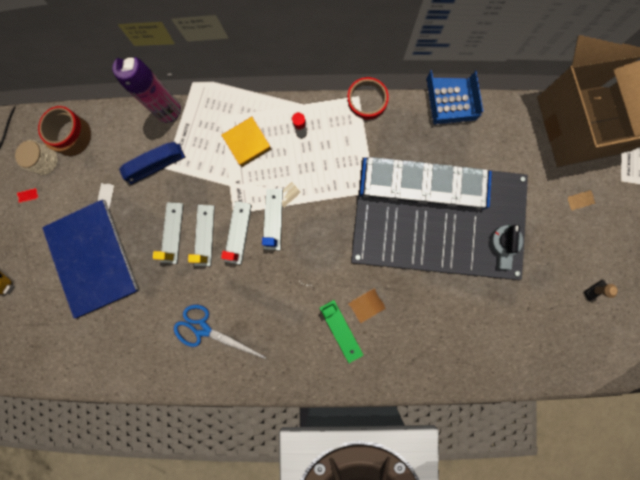

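View pics/side0.png

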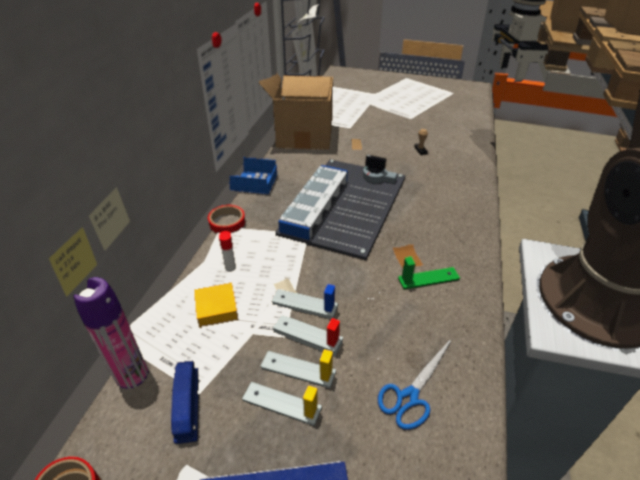

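The top view shows four blades lying tip-ahead: yellow at (163,256) and (195,259), red at (230,256), blue at (270,241). The bed spans (355..525,160..277) with its knob at (508,240), the green look-alike is at (340,330), the notes at (246,141) and the glue stick at (299,120). Measuring next.

```bash
cat >> h.py <<'E'
HS=dict(red=[(0,6),(174,180)],blue=[(105,125)],yellow=[(20,32)])
def mask(im,c,s=150,v=90):
    h=cv2.cvtColor(im,cv2.COLOR_RGB2HSV); m=np.zeros(h.shape[:2],bool)
    for a,b in HS[c]: m|=(h[...,0]>=a)&(h[...,0]<=b)&(h[...,1]>s)&(h[...,2]>v)
    return m
E
python3 - <<'E'
from h import *
z=np.load('top0.npz'); im,d=z['im'],z['d']; X=cloud('top',d)
# blade tabs & strips
n,l,st,ce=None,None,None,None
box=np.zeros((480,640),bool); box[195:272,145:290]=1
for c in('yellow','red','blue'):
    m=mask(im,c)&box
    n,l,st,ce=cv2.connectedComponentsWithStats(m.astype(np.uint8))
    for i in range(1,n):
        if st[i,4]<25: continue
        P=X[l==i]; top=P[P[:,2]>0.058]
        print(c,st[i],'tabtop',np.median(top,0).round(4),len(top), 'min/max',top.min(0).round(3),top.max(0).round(3))
h=cv2.cvtColor(im,cv2.COLOR_RGB2HSV)
m=(h[...,2]>150)&(h[...,1]<50)&box
m=m&(np.abs(X[...,2]-.012)<.012)
n,l,st,ce=cv2.connectedComponentsWithStats(m.astype(np.uint8))
for i in range(1,n):
    if st[i,4]<150: continue
    P=X[l==i]; zz=np.median(P[:,2]); r=cv2.minAreaRect((P[:,:2]*1000).astype(np.float32))
    print('strip',st[i],'z',zz.round(4),r)
# bed
P=X.reshape(-1,3); g=np.zeros((480,640),bool); g[150:285,345:535]=1
Q=X[g&(X[...,2]>.007)]
r=cv2.minAreaRect((Q[:,:2]*1000).astype(np.float32)); print('bed',r, cv2.boxPoints(r))
Q=X[g&(X[...,2]>.04)&(X[...,0]>0.6)]; 
pl=X[g&(abs(X[...,2]-.012)<.004)]; print(np.median(pl,0))
k=X[g&(X[...,2]>.066)]; print('knob',cv2.minAreaRect((k[:,:2]*1000).astype(np.float32)),k.mean(0))
gt=X[g&(abs(X[...,2]-.046)<.006)]; gt=gt[gt[:,1]>-.25]; print('gates',cv2.minAreaRect((gt[:,:2]*1000).astype(np.float32)))
print('table z',np.median(X[290:320,150:250,2]))
big=cv2.resize(im[150:285,345:535],None,fx=4,fy=4,interpolation=cv2.INTER_CUBIC); cv2.imwrite('pics/bed.png',big[...,::-1])
big=cv2.resize(im[190:275,140:295],None,fx=5,fy=5,interpolation=cv2.INTER_CUBIC); cv2.imwrite('pics/bl.png',big[...,::-1])
E
```

```text
yellow [152 251  15   9 110] tabtop [0.5043 0.383  0.0662] 96 min/max [0.497 0.373 0.058] [0.512 0.397 0.069]
yellow [188 254  15   9 115] tabtop [0.4979 0.3126 0.0658] 96 min/max [0.49  0.302 0.058] [0.504 0.326 0.069]
red [221 251  15   9 105] tabtop [0.5015 0.248  0.0658] 93 min/max [0.459 0.046 0.06 ] [0.511 0.26  0.929]
blue [262 238  13   8  89] tabtop [0.5274 0.1701 0.0657] 89 min/max [0.522 0.159 0.062] [0.535 0.182 0.069]
strip [ 226  195   61   69 2049] z 0.0143 ((560.4384765625, 205.32110595703125), (117.88117218017578, 146.46630859375), 85.98228454589844)
strip [162 202  20  62 800] z 0.0092 ((554.4029541015625, 381.4453430175781), (35.86368179321289, 125.3389663696289), 84.41192626953125)
strip [195 205  19  61 830] z 0.0091 ((548.5000610351562, 313.3819580078125), (37.727684020996094, 123.97145080566406), 87.7867660522461)
bed ((563.796875, -158.17617797851562), (383.65692138671875, 254.0377960205078), 83.70542907714844) [[ 416.51163  -334.9218  ]
 [ 669.01794  -362.77454 ]
 [ 711.08215    18.569458]
 [ 458.5758     46.42218 ]]
[ 0.54979766 -0.17071914  0.01302979]
knob ((482.45111083984375, -138.38279724121094), (52.023834228515625, 369.03253173828125), 15.385671615600586) [ 0.50764784 -0.2025356   0.31507366]
gates ((645.4223022460938, -133.0385284423828), (244.03367614746094, 76.35967254638672), 83.32830047607422)
table z 0.0011990501066307083
```

View pics/bed.png

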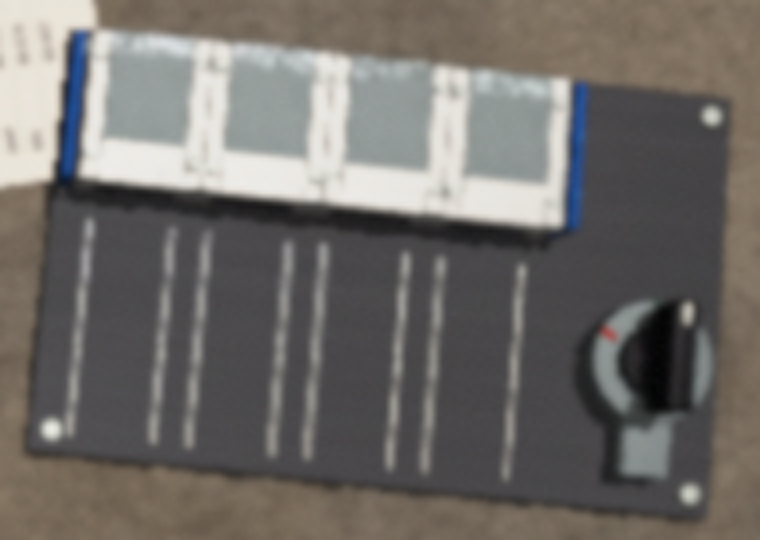

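```bash
python3 - <<'E'
from h import *
z=np.load('top0.npz'); im,d=z['im'],z['d']; X=cloud('top',d); ok=d>.3
g=im.astype(int).mean(2)
# stripes: bright local ridges in bare sill
off=(345,150)
th=cv2.morphologyEx(g.astype(np.float32),cv2.MORPH_TOPHAT,np.ones((1,7)))
m=(th>25); 
reg=np.zeros((480,640),np.uint8)
cv2.fillPoly(reg,[np.array([[360,203],[482,213],[474,271],[357,259]])],1)
m&=reg>0
n,l,st,ce=cv2.connectedComponentsWithStats(m.astype(np.uint8))
lab=[]
for u0 in (70,152,187,270,307,388,424,506):
    ub=u0/4+345; lab.append(ub)
v,u=np.nonzero(m)
P=ray('top',np.c_[u,v],.012)[:,:2]; w=th[v,u]
# assign by bottom px: slope ~ (90-70)/(218-436) in u per v
vb=150+436/4
s=(90-70)/(220-436)
ub=u-(v-(150+np.array(218+436)/8))*s
import itertools
from scipy.optimize import least_squares
ys=np.array([141,99,81,39,21,-21,-39,-81])/1000
um=np.array([80,162,197,280,315,397,432,514])/4+345+0
k=np.abs(ub[:,None]-um).argmin(1); good=np.abs(ub-um[k])<4
P,w,k=P[good],w[good],k[good]
def f(p): # lateral residual
    return (-(P[:,0])*np.sin(p[0])+P[:,1]*np.cos(p[0])-p[1]-ys[k])*np.sqrt(w)
r=least_squares(f,[-.1,0],loss='soft_l1',f_scale=.01); th0,c=r.x
res=f(r.x)/np.sqrt(w); print('yaw',th0,'c',c,'std',res.std(),np.bincount(k))
e=np.array([np.cos(th0),np.sin(th0)]); nn=np.array([-np.sin(th0),np.cos(th0)])
# along: use depth cloud in bed frame
A=X[...,:2]@e; B=X[...,:2]@nn-c; Z=X[...,2]
big=ok&(Z<.2)
# plate screws
for (a,b) in((711,115),(50,430),(690,493)):
    q=ray('top',[[345+a/4-.4,150+b/4-.4]],.013)[0,:2]; print('screw',q@e,q@nn-c)
sel=big&(abs(Z-.012)<.006)&(abs(B)<.18)&(A>.2)
dark=g<90
rear=[]; 
for col in range(365,515,6):
    vv=np.arange(245,285); gg=cv2.GaussianBlur(g.astype(np.float32),(3,3),0)[vv,col]; i=np.diff(gg).argmax(); q=ray('top',[[col,vv[i]+.5]],.012)[0,:2]; rear.append(q@e)
print('rear edge A (=-.120)',np.median(rear),np.std(rear))
gm=big&(abs(Z-.046)<.006)&(B>-.09)&(B<.15)&(A>.45); print('gate A range',np.percentile(A[gm],[1,5,95,99]),'B',np.percentile(B[gm],[1,99]))
fr=[]
for col in range(370,485,6):
    vv=np.arange(185,212); gg=g[vv,col]; i=np.diff(gg).argmin(); q=ray('top',[[col,vv[i]+.5]],.046)[0,:2]; fr.append(q@e)
print('gate front A (=.015)',np.median(fr),np.std(fr))
o=(np.median(rear)+.12)*e+c*nn; print('origin',o)
kk=big&(Z>.066)&(Z<.08)&(B<-.1); Q=X[kk]; print('knob',cv2.minAreaRect((Q[:,:2]*1000).astype(np.float32)), 'pred',o-.045*e-.145*nn)
# blade strips: split by y
hh=cv2.cvtColor(im,cv2.COLOR_RGB2HSV)
for nme,y0,t,cy in(('ya',.383,.008,.5043),('yb',.3126,.008,.4979),('red',.248,.016,.5015),('blue',.170,.012,.5274)):
    vs,us=np.mgrid[185:275,145:295]; uv=np.c_[us.ravel(),vs.ravel()]
    W=ray('top',uv,t)[:,:2]
    pix=hh[uv[:,1],uv[:,0]]
    s=(pix[:,2]>140)&(pix[:,1]<60)&(abs(W[:,1]-y0)<.035)&(W[:,0]>cy+.015)&(W[:,0]<cy+.125)
    s&=(Z[uv[:,1],uv[:,0]]>.0055)
    L=np.zeros((480,640),np.uint8); L[uv[s,1],uv[s,0]]=1
    n,l,st,ce=cv2.connectedComponentsWithStats(L); i=1+st[1:,4].argmax(); v,u=np.nonzero(l==i)
    W=ray('top',np.c_[u,v],t)[:,:2]; r=cv2.minAreaRect((W*1000).astype(np.float32)); vx=cv2.fitLine((W*1000).astype(np.float32),cv2.DIST_L2,0,.01,.01).ravel()
    a=np.arctan(vx[1]/vx[0]); tab=np.array([cy,y0]); print(nme,r,'pca yaw',a,'tip max',(W@[np.cos(a),np.sin(a)]).max()-tab@[np.cos(a),np.sin(a)],'lat at tab', (W.mean(0)-tab)@[-np.sin(a),np.cos(a)])
E
```

```text
yaw -0.11804603340955203 c -0.09346547202 std 0.001779589764920842 [147 149 153 184 165 153 150 149]
screw 0.6936470816859373 -0.1761639481944411
screw 0.49559095812219955 0.15067503652620012
screw 0.4971122146170944 -0.17672230663467592
rear edge A (=-.120) 0.48197623406620227 0.01340269651120637
gate A range [0.61907883 0.62177715 0.88459691 0.90227151] B [-0.08620874  0.14755488]
gate front A (=.015) 0.6181738145257147 0.0007739133542780726
origin [ 0.58677925 -0.163711  ]
knob ((648.2212524414062, -438.24658203125), (288.1331787109375, 465.7110595703125), 88.42843627929688) pred [ 0.52501547 -0.30240215]
ya ((567.7285766601562, 380.461181640625), (34.61629867553711, 98.97477722167969), 85.11198425292969) pca yaw -0.080698796 tip max 0.11295592395471565 lat at tab 0.0026206418135364304
yb ((561.4137573242188, 311.7388610839844), (35.99567794799805, 97.5350570678711), 89.01126861572266) pca yaw -0.057551205 tip max 0.11288718768181821 lat at tab 0.003084790637028479
red ((565.6349487304688, 238.23597717285156), (36.142337799072266, 101.66449737548828), 80.32097625732422) pca yaw -0.1741854 tip max 0.11575700858790133 lat at tab 0.0017882275126937415
blue ((592.0151977539062, 168.7610321044922), (36.49949645996094, 97.67803955078125), 87.63162231445312) pca yaw -0.0440028 tip max 0.11348629550238665 lat at tab 0.001181563204687697
```

Request:
carry_out --pt "8 7 -2 -0.12 6" --pt "16 14 -4 -0.24 6" --pt "24 21 -6 -0.36 6" --pt "31.7 28.6 -9 -0.46 6" --pt "31.7 28.6 -9 -0.46 6" --pt "31.7 28.6 -9 -0.46 6" --pt "31.7 28.6 -9 -0.46 6" --pt "31.7 28.6 -9 -0.46 6" --pt "31.7 28.6 -9 -0.46 6" --pt "31.7 28.6 -9 -0.46 6" --pt "31.7 28.6 -9 -0.46 6" --pt "31.7 28.6 -9 -0.46 6" --squeeze 45

```text
clock: 1.3
position: [0.5252, -0.3039, 0.2015]
ee_rot: [-3.135, 0.188, 0.001]
force: [-0.7, 0.4, -0.5]
width: 0.657
```

Request:
carry_out --pt "0.1 0.1 -4 0 5" --pt "0.1 0.1 -8 0 5" --pt "0.1 0.1 -9.5 0 5" --pt "0.1 0.1 -9.5 0 5" --pt "0.1 0.1 -9.5 0 5" --pt "0.1 0.1 -9.5 0 5" --pt "0.1 0.1 -9.5 0 0" --pt "0.1 0.1 -9.5 0 0" --pt "0.1 0.1 -9.5 0 0" --pt "0.1 0.1 -9.5 0 0" --pt "0.1 0.1 -9.5 0 0" --pt "0.1 0.1 -9.5 0 0" --pt "0.1 0.1 -9.5 0 0" --pt "0.1 0.1 -9.5 0 0" --squeeze 45

```text
clock: 2.7
position: [0.5277, -0.3029, 0.1083]
ee_rot: [3.136, -0.188, 0.004]
force: [-0.6, 2.1, 11.4]
width: 0.147
```

Request:
carry_out --pt "0 0 0 0.15 0" --pt "0 0 0 0.3 0" --pt "0 0 0 0.4 0" --pt "0 0 0 0.5 0" --pt "0 0 0 0.6 0" --pt "0 0 0 0.75 0" --pt "0 0 0 0.9 0" --pt "0 0 0 1.0 0" --pt "0 0 0 1.1 0" --pt "0 0 0 1.14 0" --pt "0 0 0 1.14 0" --pt "0 0 0 1.14 0" --pt "0 0 0 1.14 0"

```text
clock: 4.0
position: [0.5267, -0.3008, 0.1084]
ee_rot: [-2.737, -1.532, -0.002]
force: [-5.2, 7.4, 4.5]
width: 0.149
```

```bash
python3 - <<'E'
from h import *
s=arm.observe();print(s["ft_torque"],s["force"])
E
```

```text
[ 1.38652948  0.81384817 -0.57588172] [-5.22465074  7.43097133  4.47897358]
```

Request:
carry_out --pt "0 0 0 -0.02 5" --pt "0 0 0 -0.02 5" --pt "0 0 0 -0.02 5" --pt "0 0 0 -0.02 5" --pt "0 0 5 0 5" --pt "0 0 9 0 5" --pt "-5 5 12 0.1 5" --pt "-10 10 12 0.2 5" --pt "-10 15 12 0.3 5" --pt "-10 20 12 0.43 5" --pt "-10 20 12 0.43 5" --pt "-10 20 12 0.43 5"

```text
clock: 5.2
position: [0.4261, -0.0962, 0.2291]
ee_rot: [-2.34, -2.089, -0.002]
force: [0.4, -0.3, -0.2]
width: 0.546
```

```bash
python3 - <<'E'
from h import *
im,d=shot('top','t1.png'); cv2.imwrite('pics/t1c.png',cv2.resize(im[150:290,140:540],None,fx=2,fy=2)[...,::-1])
E
```

```text
(no output)
```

View pics/t1c.png

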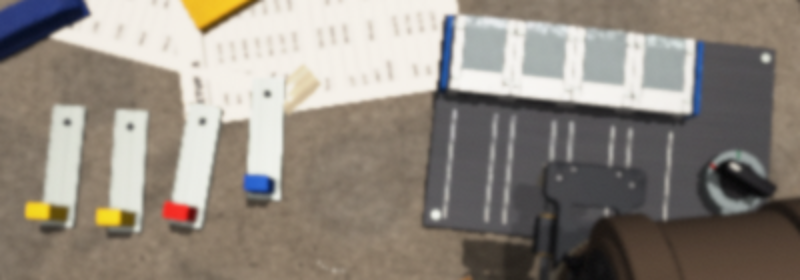

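Request:
carry_out --pt "2 5 -3 0 5" --pt "4 10 -3 0 5" --pt "6 15 -3 0 5" --pt "7 20 -3 0 5" --pt "7.7 25 -3 -0.06 5" --pt "7.7 30 -3 -0.06 5" --pt "7.7 34.5 -3 -0.06 5" --pt "7.7 34.5 -3 -0.06 5" --pt "7.7 34.5 -3 -0.06 5" --pt "7.7 34.5 -7 -0.06 5" --pt "7.7 34.5 -11 -0.06 5" --pt "7.7 34.5 -13.9 -0.06 5" --pt "7.7 34.5 -13.9 -0.06 5" --pt "7.7 34.5 -13.9 -0.06 5" --pt "7.7 34.5 -13.9 -0.06 5"

```text
clock: 6.75
position: [0.505, 0.2458, 0.0916]
ee_rot: [-2.407, -2.014, -0.005]
force: [0.0, -0.3, 0.5]
width: 0.544
```

```bash
python3 - <<'E'
from h import *
im,d=shot('side','s1.png'); cv2.imwrite('pics/s1c.png',cv2.resize(im[270:430,230:400],None,fx=3,fy=3)[...,::-1])
E
```

```text
(no output)
```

View pics/s1c.png

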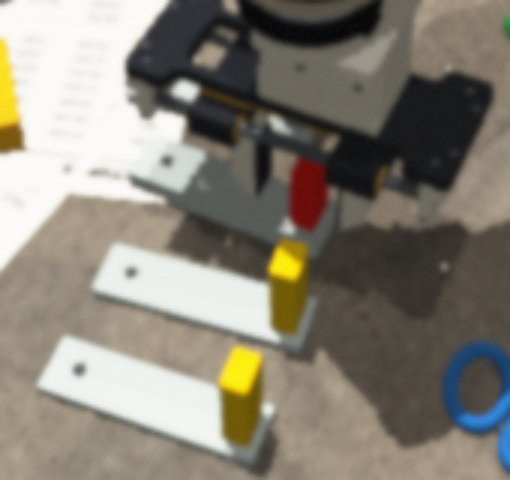

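Request:
carry_out --pt "0 0.3 -0.2 0 5" --pt "0 0.3 -0.2 0 0" --pt "0 0.3 -0.2 0 0" --pt "0 0.3 -0.2 0 0" --pt "0 0.3 -0.2 0 0" --pt "0 0.3 -0.2 0 0" --pt "0 0.3 -0.2 0 0" --pt "0 0.3 -0.2 0 0" --pt "0 0.3 4 0 0" --pt "0 0.3 8 0 0" --pt "0 0.3 10 0 0" --pt "0 0.3 10 0 0" --pt "0 0.3 10 0 0" --squeeze 55

```text
clock: 8.1
position: [0.505, 0.2485, 0.1913]
ee_rot: [-2.408, -2.014, -0.005]
force: [-0.5, 0.5, -2.2]
width: 0.172
```

```bash
cat >> h.py <<'E'
th0=-.118; e=np.array([np.cos(th0),np.sin(th0)]); nn=np.array([-np.sin(th0),np.cos(th0)]); O=.6035*e-.0935*nn
def bed(x,y): return O+x*e+y*nn
def jaw(s): r=s["ee_rot"]; return (2*np.arctan2(r[1],r[0])-np.pi/2+np.pi/2)%np.pi-np.pi/2
def tool():
    s=arm.observe(); R=cv2.Rodrigues(np.array(s["ee_rot"]))[0]; j=np.arctan(R[1,1]/R[0,1]); p=s["position"]
    b=np.array(p[:2])-O; print('TCP',np.round(p,4),'jaw',round(float(j),3),'bed',(b@e).round(4),(b@nn).round(4),'F',np.round(s["force"],1),'tau',np.round(s["ft_torque"],2),'w',round(s["width"]*92,1),'t',s["clock"])
def strip(n,im,t,z,rg=(.015,.13)):
    """light strip pixels ahead of the tool centre, cast on height z: lateral angle + tip"""
    s=arm.observe(); p=np.array(s["position"][:2]); R=cv2.Rodrigues(np.array(s["ee_rot"]))[0]; j=np.arctan(R[1,1]/R[0,1])
E
python3 - <<'E'
from h import *
tool()
im,d=shot('side','s2.png'); cv2.imwrite('pics/s2c.png',cv2.resize(im[200:420,180:420],None,fx=2.5,fy=2.5)[...,::-1])
for y in(.12,.06,0,-.06): print(bed(-.1175-.02,y).round(4),bed(-.0325,y).round(4))
E
```

```text
TCP [0.505  0.2485 0.1913] jaw -0.178 bed -0.1312 0.3997 F [-0.5  0.5 -2.2] tau [-0.05  0.    0.  ] w 15.8 t 8.1
[ 0.4659 -0.0285] [ 0.5701 -0.0409]
[ 0.4588 -0.0881] [ 0.5631 -0.1005]
[ 0.4518 -0.1477] [ 0.556  -0.1601]
[ 0.4447 -0.2073] [ 0.549  -0.2197]
```

View pics/s2c.png

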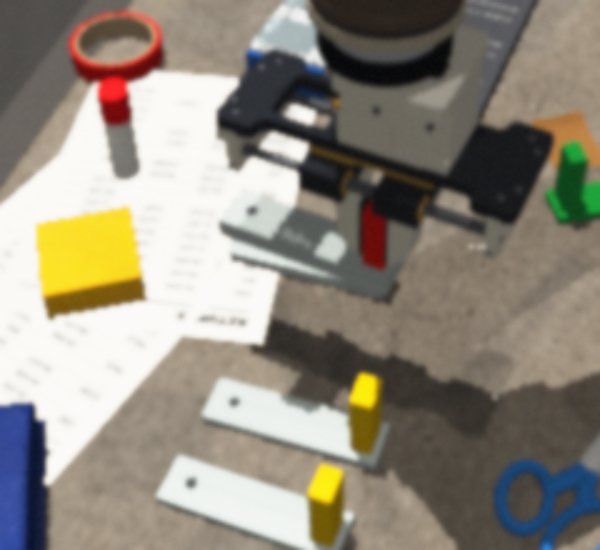

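Request:
carry_out --pt "0 -5 0 0 0" --pt "-1 -10 0 0.06 0" --pt "-2.4 -15 0 0.06 0" --pt "-2.4 -20 0 0.06 0" --pt "-2.4 -25 0 0.06 0" --pt "-2.4 -28 0 0.06 0" --pt "-2.4 -28 -2 0.06 0" --pt "-2.4 -28 -5 0.06 0" --pt "-2.4 -28 -8 0.06 0" --pt "-2.4 -28 -8 0.06 0" --pt "-2.4 -28 -8 0.06 0" --pt "-2.4 -28 -8 0.06 0"

```text
clock: 9.35
position: [0.4811, -0.0314, 0.1114]
ee_rot: [-2.346, -2.086, -0.004]
force: [0.1, 0.1, -1.4]
width: 0.168
```

```bash
python3 - <<'E'
from h import *
tool()
im,d=shot('side','s3.png'); cv2.imwrite('pics/s3c.png',cv2.resize(im[150:290,240:440],None,fx=3,fy=3)[...,::-1])
im,d=shot('top','t3.png'); cv2.imwrite('pics/t3c.png',cv2.resize(im[150:280,340:440],None,fx=4,fy=4)[...,::-1])
a=cv2.imread('pics/s3c.png');b=cv2.imread('pics/t3c.png'); a=cv2.resize(a,None,fx=.66,fy=.66); h=max(a.shape[0],b.shape[0])
c=np.zeros((h,a.shape[1]+b.shape[1],3),np.uint8); c[:a.shape[0],:a.shape[1]]=a; c[:b.shape[0],a.shape[1]:]=b; cv2.imwrite('pics/c3.png',c); print(c.shape)
E
```

```text
TCP [ 0.4811 -0.0314  0.1114] jaw -0.117 bed -0.1221 0.1189 F [ 0.1  0.1 -1.4] tau [-0.04 -0.03 -0.02] w 15.5 t 9.35
(520, 796, 3)
```

View pics/c3.png

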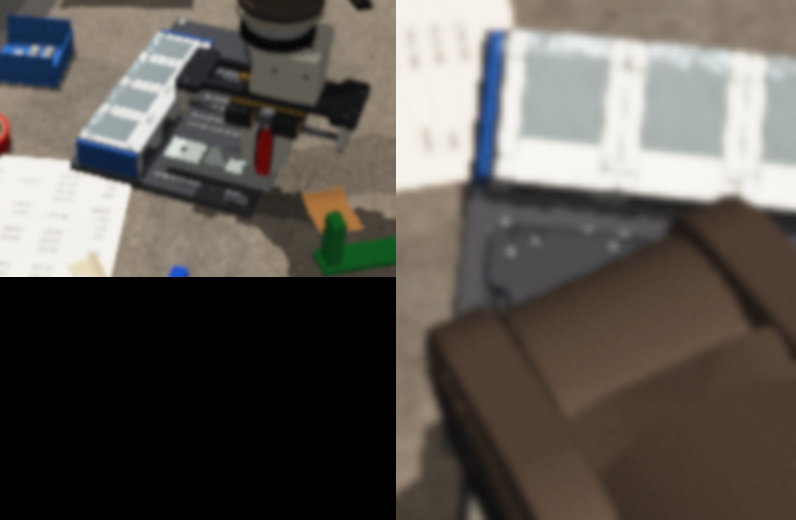

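Request:
carry_out --pt "0 0 -0.9 0 0" --pt "0 0 -0.9 0 0" --pt "0.5 -0.06 -0.9 0 0" --pt "1 -0.12 -0.9 0 0" --pt "1.5 -0.18 -0.9 0 0" --pt "2 -0.24 -0.9 0 0" --pt "2.5 -0.3 -0.9 0 0" --pt "3 -0.36 -0.9 0 0" --pt "3.4 -0.4 -0.9 0 0" --pt "3.7 -0.44 -0.9 0 0" --pt "3.7 -0.44 -0.9 0 0"

```text
clock: 10.55
position: [0.5187, -0.036, 0.1026]
ee_rot: [-2.347, -2.086, -0.005]
force: [0.0, -0.5, -1.1]
width: 0.174
```

```bash
python3 -c "
from h import *
tool()"
```

```text
TCP [ 0.5187 -0.036   0.1026] jaw -0.117 bed -0.0841 0.1188 F [ 0.  -0.5 -1.1] tau [-0.01 -0.01  0.03] w 16.0 t 10.55
```

Request:
carry_out --pt "0.4 -0.05 0 0 0" --pt "0.7 -0.08 0 0 0" --pt "1.0 -0.12 0 0 0" --pt "1.3 -0.15 0 0 0" --pt "1.3 -0.15 0 0 0"

```text
clock: 11.05
position: [0.5323, -0.0375, 0.1027]
ee_rot: [-2.347, -2.086, -0.006]
force: [0.5, 0.1, -2.3]
width: 0.172
```

```bash
python3 -c "
from h import *
tool()"
```

```text
TCP [ 0.5323 -0.0375  0.1027] jaw -0.118 bed -0.0705 0.1189 F [ 0.5  0.1 -2.3] tau [-0.02  0.07  0.  ] w 15.8 t 11.05
```

Request:
carry_out --pt "0.5 -0.06 0 0 0" --pt "1 -0.12 0 0 0" --pt "1.5 -0.18 0 0 0" --pt "2 -0.24 0 0 0" --pt "2.5 -0.3 -0.05 0 0" --pt "3 -0.36 -0.05 0 0" --pt "3.4 -0.4 -0.1 0 0" --pt "3.7 -0.44 -0.1 0 0" --pt "3.9 -0.46 -0.1 0 0" --pt "4.1 -0.48 -0.1 0 0" --pt "4.1 -0.48 -0.1 0 0"

```text
clock: 12.15
position: [0.569, -0.0416, 0.1017]
ee_rot: [-2.342, -2.084, 0.005]
force: [-20.8, 1.9, 20.6]
width: 0.17
```

```bash
python3 -c "
from h import *
tool()"
```

```text
TCP [ 0.569  -0.0416  0.1017] jaw -0.116 bed -0.0335 0.1191 F [-20.8   1.9  20.6] tau [ 0.29  3.07 -0.1 ] w 15.7 t 12.15
```

Request:
carry_out --pt "0 0 0 0 4" --pt "0 0 0 0 4" --pt "0 0 0 0 4" --pt "0 0 0 0 4" --pt "0 0 4 0 4" --pt "0 0 8 0 4" --pt "-2 1 10 0 5" --pt "-4.1 3 10 0.07 5" --pt "-4.1 6 10 0.07 5" --pt "-4.1 6 10 0.07 5"

```text
clock: 13.15
position: [0.5279, 0.0226, 0.2026]
ee_rot: [-2.262, -2.17, 0.001]
force: [-0.2, 0.4, -0.5]
width: 0.546
```

```bash
cat >> h.py <<'E'
def tabs(f):
    tool(); im,d=shot('top',f); X=cloud('top',d); out=[]
    for c in('yellow','red','blue'):
        m=mask(im,c)&(X[...,2]>.045)&(X[...,2]<.09)&(X[...,1]<.5)&(X[...,0]<.64)
        n,l,st,ce=cv2.connectedComponentsWithStats(m.astype(np.uint8))
        for i in range(1,n):
            if st[i,4]<40: continue
            P=X[l==i]; top=P[P[:,2]>np.percentile(P[:,2],90)-.007]; q=np.median(top,0)
            b=q[:2]-O; print(c,st[i,4],q.round(4),'bed',(b@e).round(4),(b@nn).round(4))
    return im,d
E
python3 - <<'E'
from h import *
im,d=tabs('t4.png'); cv2.imwrite('pics/t4c.png',cv2.resize(im[150:290,140:540],None,fx=2,fy=2)[...,::-1])
E
```

```text
TCP [0.5279 0.0226 0.2026] jaw -0.042 bed -0.0819 0.1781 F [-0.2  0.4 -0.5] tau [-0.01 -0.13  0.03] w 50.2 t 13.15
yellow 110 [0.5043 0.3847 0.0656] bed -0.148 0.5349
yellow 106 [0.4979 0.313  0.0657] bed -0.1459 0.4629
blue 40 [ 0.6084 -0.2616  0.0473] bed 0.0315 -0.0946
blue 89 [0.5275 0.17   0.0661] bed -0.0997 0.3244
```

View pics/t4c.png

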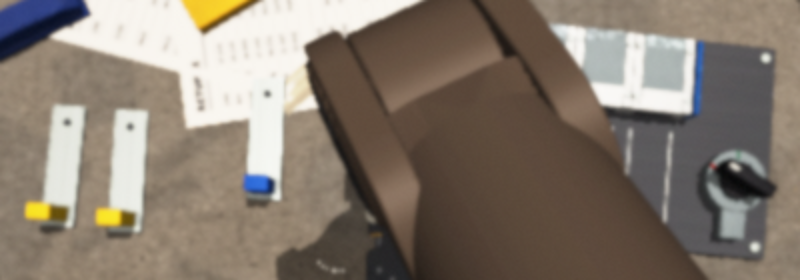

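Request:
carry_out --pt "0.1 5 0 0 5" --pt "0.1 10 0 0 5" --pt "0.1 14.8 0 0 5" --pt "0.1 14.8 0 0 5" --pt "0.1 14.8 -4 0 5" --pt "0.1 14.8 -8 0 5" --pt "0.1 14.8 -11.3 0 5" --pt "0.1 14.8 -11.3 0 5" --pt "0.1 14.8 -11.3 0 5" --pt "0.1 14.8 -11.3 0 0" --pt "0.1 14.8 -11.3 0 0" --pt "0.1 14.8 -11.3 0 0" --pt "0.1 14.8 -11.3 0 0" --pt "0.1 14.8 -11.3 0 0" --pt "0.1 14.8 -11.3 0 0" --pt "0.1 14.8 -11.3 0 0"

```text
clock: 14.8
position: [0.5293, 0.1685, 0.0898]
ee_rot: [-2.265, -2.169, 0.002]
force: [-3.7, -0.6, 6.6]
width: 0.174
```

```bash
python3 -c "
from h import *
tool()"
```

```text
TCP [0.5293 0.1685 0.0898] jaw -0.043 bed -0.0977 0.3232 F [-3.7 -0.6  6.6] tau [-0.23 -0.19 -0.04] w 16.1 t 14.8
```

Request:
carry_out --pt "0 0 3 0 0" --pt "0 0 6 0 0" --pt "0 0 10 0 0" --pt "-1 -5 10 0 0" --pt "-3 -10 10 -0.075 0" --pt "-5.6 -15 10 -0.075 0" --pt "-5.6 -20 10 -0.075 0" --pt "-5.6 -26 10 -0.075 0" --pt "-5.6 -26 10 -0.075 0" --pt "-5.6 -26 10 -0.075 0" --pt "-5.6 -26 6 -0.075 0" --pt "-5.6 -26 2.5 -0.075 0" --pt "-5.6 -26 1.3 -0.075 0" --pt "-5.6 -26 1.3 -0.075 0" --pt "-5.6 -26 1.3 -0.075 0"

```text
clock: 16.3
position: [0.4736, -0.0904, 0.1032]
ee_rot: [-2.343, -2.085, 0.001]
force: [0.6, -0.3, -1.2]
width: 0.172
```

```bash
python3 -c "
from h import *
tool()
im,d=shot('side','s5.png'); cv2.imwrite('pics/s5c.png',cv2.resize(im[130:270,240:440],None,fx=4,fy=4)[...,::-1])"
```

```text
TCP [ 0.4736 -0.0904  0.1032] jaw -0.116 bed -0.1225 0.0595 F [ 0.6 -0.3 -1.2] tau [-0.03 -0.03 -0.03] w 15.8 t 16.3
```

View pics/s5c.png

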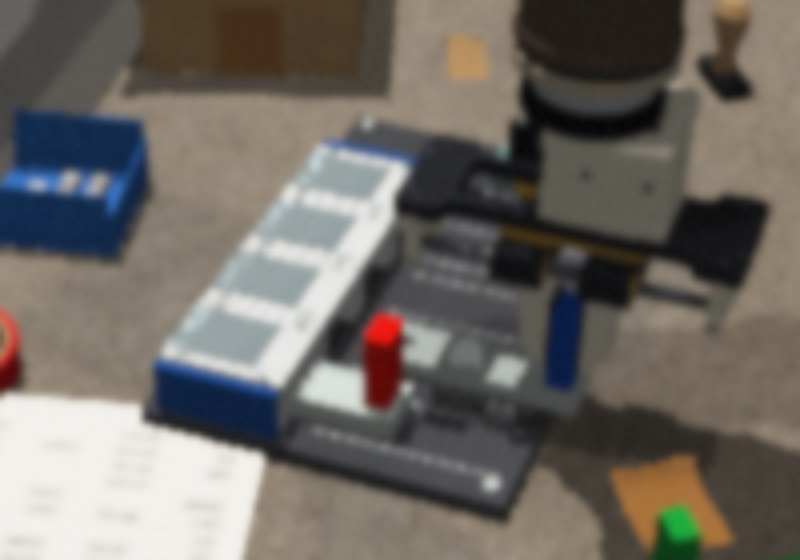

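Request:
carry_out --pt "0.5 -0.2 0 0 0" --pt "1 -0.25 0 0 0" --pt "1.5 -0.3 0 0 0" --pt "2 -0.35 0 0 0" --pt "2.5 -0.4 0 0 0" --pt "3 -0.46 0 0 0" --pt "3.5 -0.52 0 0 0" --pt "4 -0.58 0 0 0" --pt "4.4 -0.62 0 0 0" --pt "4.8 -0.67 0 0 0" --pt "5.1 -0.7 0 0 0" --pt "5.3 -0.72 0 0 0" --pt "5.3 -0.72 0 0 0"

```text
clock: 17.65
position: [0.5267, -0.0978, 0.103]
ee_rot: [-2.343, -2.084, 0.001]
force: [0.2, -0.4, -7.7]
width: 0.171
```

```bash
python3 -c "
from h import *
tool()"
```

```text
TCP [ 0.5267 -0.0978  0.103 ] jaw -0.117 bed -0.069 0.0583 F [ 0.2 -0.4 -7.7] tau [-0.01  0.44 -0.04] w 15.7 t 17.65
```

Request:
carry_out --pt "0 0 -0.1 0 0" --pt "0.5 -0.06 -0.1 0 0" --pt "1 -0.12 -0.1 0 0" --pt "1.5 -0.18 -0.1 0 0" --pt "2 -0.24 -0.1 0 0" --pt "2.5 -0.3 -0.1 0 0" --pt "3 -0.36 -0.1 0 0" --pt "3.4 -0.4 -0.1 0 0" --pt "3.7 -0.44 -0.1 0 0" --pt "3.9 -0.46 -0.1 0 0" --pt "3.9 -0.46 -0.1 0 0"

```text
clock: 18.75
position: [0.5625, -0.1021, 0.1014]
ee_rot: [-2.339, -2.081, 0.01]
force: [-11.9, 1.1, 5.5]
width: 0.17
```

```bash
python3 -c "
from h import *
tool()"
```

```text
TCP [ 0.5625 -0.1021  0.1014] jaw -0.116 bed -0.0329 0.0583 F [-11.9   1.1   5.5] tau [ 0.24  2.14 -0.01] w 15.7 t 18.75
```

Request:
carry_out --pt "0 0 0 0 4" --pt "0 0 0 0 4" --pt "0 0 0 0 4" --pt "0 0 0 0 4" --pt "0 0 4 0 4" --pt "0 0 8 0 4" --pt "-3 2 10 0 5" --pt "-6.4 6 10 0.07 5" --pt "-6.4 11 10 0.07 5" --pt "-6.4 16 10 0.07 5" --pt "-6.4 21 10 0.07 5" --pt "-6.4 21 10 0.07 5" --pt "-6.4 21 10 0.07 5"

```text
clock: 20.05
position: [0.4984, 0.1097, 0.2016]
ee_rot: [-2.261, -2.167, 0.009]
force: [-0.1, -0.8, -0.3]
width: 0.55
```

```bash
python3 -c "
from h import *
tabs('t6.png')"
```

```text
TCP [0.4984 0.1097 0.2016] jaw -0.043 bed -0.1214 0.2611 F [-0.1 -0.8 -0.3] tau [-0.18 -0.08 -0.04] w 50.6 t 20.05
yellow 110 [0.5043 0.3848 0.066 ] bed -0.148 0.535
yellow 106 [0.498  0.3132 0.0656] bed -0.1458 0.4631
red 105 [ 0.569  -0.0425  0.078 ] bed -0.0335 0.1183
blue 50 [ 0.6176 -0.2631  0.0471] bed 0.0407 -0.095
blue 98 [ 0.5625 -0.0988  0.0778] bed -0.0333 0.0616
```

Request:
carry_out --pt "0.1 5 0 0 5" --pt "0.1 10 0 0 5" --pt "0.1 15 0 0 5" --pt "0.1 20.5 0 0 5" --pt "0.1 20.5 0 0 5" --pt "0.1 20.5 -4 0 5" --pt "0.1 20.5 -8 0 5" --pt "0.1 20.5 -11.2 0 5" --pt "0.1 20.5 -11.2 0 5" --pt "0.1 20.5 -11.2 0 5" --pt "0.1 20.5 -11.2 0 0" --pt "0.1 20.5 -11.2 0 0" --pt "0.1 20.5 -11.2 0 0" --pt "0.1 20.5 -11.2 0 0" --pt "0.1 20.5 -11.2 0 0" --pt "0.1 20.5 -11.2 0 0" --pt "0.1 20.5 -11.2 0 0"

```text
clock: 21.8
position: [0.4997, 0.3132, 0.0903]
ee_rot: [-2.264, -2.164, 0.009]
force: [-2.5, -1.4, 8.6]
width: 0.171
```

```bash
python3 -c "
from h import *
tool()"
```

```text
TCP [0.4997 0.3132 0.0903] jaw -0.045 bed -0.1442 0.4634 F [-2.5 -1.4  8.6] tau [-0.41 -0.31 -0.13] w 15.8 t 21.8
```

Request:
carry_out --pt "0 0 3 0 0" --pt "0 0 6 0 0" --pt "0 0 10 0 0" --pt "0 -5 10 0 0" --pt "-1 -10 10 -0.03 0" --pt "-3.3 -15 10 -0.07 0" --pt "-3.3 -20 10 -0.07 0" --pt "-3.3 -25 10 -0.07 0" --pt "-3.3 -30 10 -0.07 0" --pt "-3.3 -35 10 -0.07 0" --pt "-3.3 -40 10 -0.07 0" --pt "-3.3 -46.4 10 -0.07 0" --pt "-3.3 -46.4 10 -0.07 0" --pt "-3.3 -46.4 10 -0.07 0" --pt "-3.3 -46.4 6 -0.07 0" --pt "-3.3 -46.4 2.5 -0.07 0" --pt "-3.3 -46.4 1.3 -0.07 0" --pt "-3.3 -46.4 1.3 -0.07 0" --pt "-3.3 -46.4 1.3 -0.07 0"

```text
clock: 23.7
position: [0.467, -0.1497, 0.1038]
ee_rot: [-2.337, -2.085, 0.008]
force: [-0.0, 0.4, -0.7]
width: 0.173
```

```bash
python3 -c "
from h import *
tool()
im,d=shot('side','s7.png'); cv2.imwrite('pics/s7c.png',cv2.resize(im[130:270,240:440],None,fx=4,fy=4)[...,::-1])"
```

```text
TCP [ 0.467  -0.1497  0.1038] jaw -0.114 bed -0.1221 -0.0002 F [-0.   0.4 -0.7] tau [-0.   -0.05 -0.07] w 15.9 t 23.7
```

View pics/s7c.png

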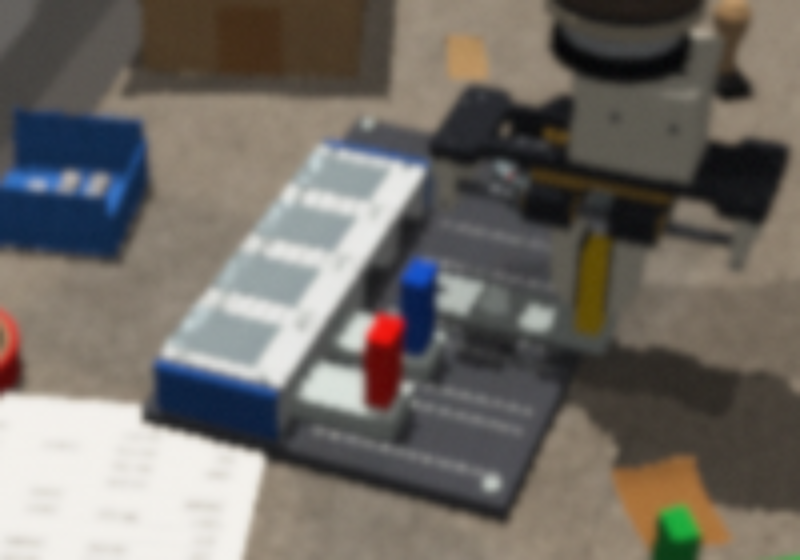

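Request:
carry_out --pt "0.5 -0.16 -0.1 0 0" --pt "1 -0.22 -0.1 0 0" --pt "1.5 -0.28 -0.1 0 0" --pt "2 -0.34 -0.1 0 0" --pt "2.5 -0.4 -0.1 0 0" --pt "3 -0.46 -0.1 0 0" --pt "3.5 -0.52 -0.1 0 0" --pt "4 -0.58 -0.1 0 0" --pt "4.4 -0.62 -0.1 0 0" --pt "4.8 -0.67 -0.1 0 0" --pt "5.1 -0.7 -0.1 0 0" --pt "5.3 -0.72 -0.1 0 0" --pt "5.3 -0.72 -0.1 0 0"

```text
clock: 25.05
position: [0.5204, -0.1571, 0.1029]
ee_rot: [-2.337, -2.085, 0.008]
force: [-0.7, -0.7, -1.5]
width: 0.173
```

```bash
python3 -c "
from h import *
tool()"
```

```text
TCP [ 0.5204 -0.1571  0.1029] jaw -0.114 bed -0.0682 -0.0012 F [-0.7 -0.7 -1.5] tau [0.   0.   0.02] w 15.9 t 25.05
```

Request:
carry_out --pt "0.5 -0.06 0 0 0" --pt "1 -0.12 0 0 0" --pt "1.5 -0.18 0 0 0" --pt "2 -0.24 0 0 0" --pt "2.5 -0.3 0 0 0" --pt "3 -0.36 0 0 0" --pt "3.4 -0.4 0 0 0" --pt "3.7 -0.44 -0.05 0 0" --pt "3.9 -0.46 -0.1 0 0" --pt "3.9 -0.46 -0.1 0 0"

```text
clock: 26.05
position: [0.5558, -0.1612, 0.1018]
ee_rot: [-2.333, -2.082, 0.017]
force: [-18.9, 3.1, 17.0]
width: 0.166
```

```bash
python3 -c "
from h import *
tool()"
```

```text
TCP [ 0.5558 -0.1612  0.1018] jaw -0.114 bed -0.0326 -0.0011 F [-18.9   3.1  17. ] tau [0.52 2.62 0.01] w 15.3 t 26.05
```

Request:
carry_out --pt "0 0 0 0 4" --pt "0 0 0 0 4" --pt "0 0 0 0 4" --pt "0 0 0 0 4" --pt "0 0 4 0 4" --pt "0 0 8 0 4" --pt "-3 2 10 0 5" --pt "-5 6 10 0.03 5" --pt "-5 11 10 0.03 5" --pt "-5 16 10 0.03 5" --pt "-5 21 10 0.03 5" --pt "-5 26 10 0.03 5" --pt "-5 31 10 0.03 5" --pt "-5 36 10 0.03 5" --pt "-5 36 10 0.03 5" --pt "-5 36 10 0.03 5"

```text
clock: 27.65
position: [0.5055, 0.2006, 0.2018]
ee_rot: [-2.298, -2.121, 0.017]
force: [0.5, 0.8, 0.0]
width: 0.543
```

```bash
python3 -c "
from h import *
tabs('t8.png')"
```

```text
TCP [0.5055 0.2006 0.2018] jaw -0.08 bed -0.1252 0.3522 F [0.5 0.8 0. ] tau [-0.09 -0.14 -0.03] w 50.0 t 27.65
yellow 122 [ 0.5559 -0.1591  0.0781] bed -0.0327 0.001
red 106 [ 0.5689 -0.0424  0.0781] bed -0.0336 0.1183
blue 46 [ 0.6131 -0.2624  0.0478] bed 0.0362 -0.0949
blue 98 [ 0.5624 -0.0991  0.078 ] bed -0.0333 0.0613
```

```bash
python3 -c "
import cv2
im=cv2.imread('pics/t8.png'); cv2.imwrite('pics/t8c.png',cv2.resize(im[130:330,60:460],None,fx=2,fy=2))"
```

```text
(no output)
```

View pics/t8c.png

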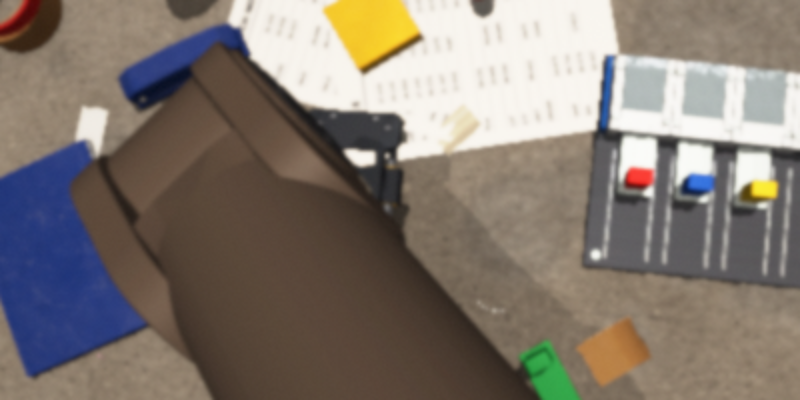

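```bash
python3 -c "
from h import *
im,d=shot('side','s8.png'); X=cloud('side',d)
z=np.load('side0.npz'); X0=cloud('side',z['d'])
for I,Y in((im,X),(z['im'],X0)):
    m=mask(I,'yellow')&(Y[...,2]>.02)&(Y[...,2]<.08)&(Y[...,1]>.28)&(Y[...,0]<.56)
    n,l,st,ce=cv2.connectedComponentsWithStats(m.astype(np.uint8))
    for i in range(1,n):
        if st[i,4]>40: P=Y[l==i]; t=P[P[:,2]>.06]; print(st[i],np.median(P,0).round(4),np.median(t,0).round(4),len(t))
"
```

```text
[303 386  14  31 322] [0.5022 0.3925 0.0602] [0.5036 0.3871 0.0648] 161
[320 350  13  28 233] [0.4977 0.3238 0.0634] [0.4975 0.3168 0.0646] 142
[303 386  14  30 237] [0.5037 0.3907 0.0639] [0.504  0.387  0.0647] 163
```

Request:
carry_out --pt "0 5 0 0 5" --pt "0 10 0 0 5" --pt "0 15 0 0 5" --pt "0 18.7 0 0 5" --pt "0 18.7 0 0 5" --pt "0 18.7 -4 0 5" --pt "0 18.7 -8 0 5" --pt "0 18.7 -11.2 0 5" --pt "0 18.7 -11.2 0 5" --pt "0 18.7 -11.2 0 5" --pt "0 18.7 -11.2 0 5" --pt "0 18.7 -11.2 0 0" --pt "0 18.7 -11.2 0 0" --pt "0 18.7 -11.2 0 0" --pt "0 18.7 -11.2 0 0" --pt "0 18.7 -11.2 0 0" --pt "0 18.7 -11.2 0 0" --pt "0 18.7 -11.2 0 0"

```text
clock: 29.55
position: [0.5059, 0.3852, 0.0906]
ee_rot: [-2.303, -2.117, 0.017]
force: [-4.0, -1.7, 8.0]
width: 0.176
```

```bash
python3 -c "
from h import *
tool()"
```

```text
TCP [0.5059 0.3852 0.0906] jaw -0.084 bed -0.1464 0.5355 F [-4.  -1.7  8. ] tau [-0.51 -0.23 -0.18] w 16.2 t 29.55
```

Request:
carry_out --pt "0 0 3 0 0" --pt "0 0 6 0 0" --pt "0 0 10 0 0" --pt "0 -5 10 0 0" --pt "-1 -10 10 -0.03 0" --pt "-4.6 -15 10 -0.03 0" --pt "-4.6 -20 10 -0.03 0" --pt "-4.6 -25 10 -0.03 0" --pt "-4.6 -30 10 -0.03 0" --pt "-4.6 -35 10 -0.03 0" --pt "-4.6 -40 10 -0.03 0" --pt "-4.6 -45 10 -0.03 0" --pt "-4.6 -50 10 -0.03 0" --pt "-4.6 -55 10 -0.03 0" --pt "-4.6 -59.6 10 -0.03 0" --pt "-4.6 -59.6 10 -0.03 0" --pt "-4.6 -59.6 6 -0.03 0" --pt "-4.6 -59.6 2.5 -0.03 0" --pt "-4.6 -59.6 1.4 -0.03 0" --pt "-4.6 -59.6 1.4 -0.03 0"

```text
clock: 31.55
position: [0.4586, -0.2102, 0.1038]
ee_rot: [-2.331, -2.08, 0.02]
force: [-1.2, -0.4, -1.2]
width: 0.172
```

```bash
python3 -c "
from h import *
tool()
im,d=shot('side','s9.png'); cv2.imwrite('pics/s9c.png',cv2.resize(im[130:270,240:440],None,fx=4,fy=4)[...,::-1])"
```

```text
TCP [ 0.4586 -0.2102  0.1038] jaw -0.114 bed -0.1234 -0.0613 F [-1.2 -0.4 -1.2] tau [0.1  0.05 0.02] w 15.8 t 31.55
```

View pics/s9c.png

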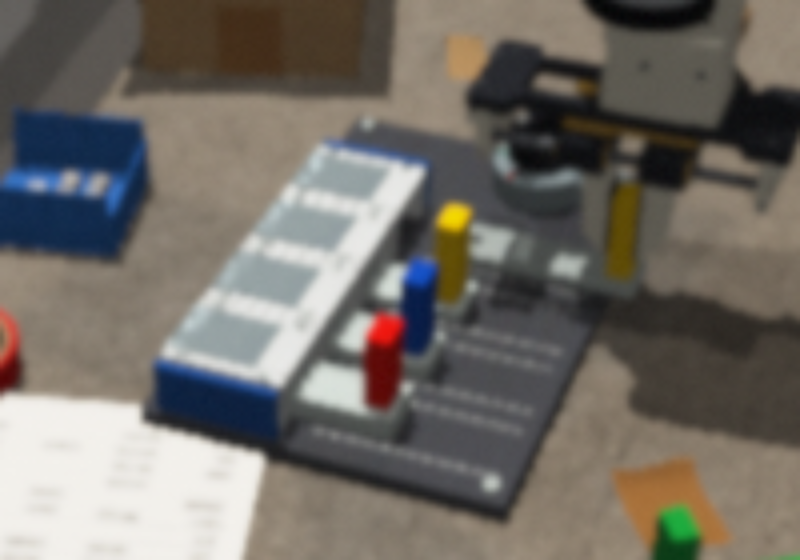

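Red, blue and yellow are home in lanes 0–2, and the last blade is lined up before lane 3. Pushing it in.

Request:
carry_out --pt "0.5 -0.06 -0.1 0 0" --pt "1 -0.12 -0.1 0 0" --pt "1.5 -0.18 -0.1 0 0" --pt "2 -0.24 -0.1 0 0" --pt "2.5 -0.3 -0.1 0 0" --pt "3 -0.36 -0.1 0 0" --pt "3.5 -0.42 -0.1 0 0" --pt "4 -0.48 -0.1 0 0" --pt "4.4 -0.52 -0.1 0 0" --pt "4.8 -0.57 -0.1 0 0" --pt "5.1 -0.6 -0.1 0 0" --pt "5.4 -0.64 -0.1 0 0" --pt "5.4 -0.64 -0.1 0 0"

```text
clock: 32.9
position: [0.5139, -0.2167, 0.1035]
ee_rot: [-2.332, -2.082, 0.018]
force: [-0.7, -0.2, -2.2]
width: 0.171
```

```bash
python3 -c "
from h import *
tool()"
```

```text
TCP [ 0.5139 -0.2167  0.1035] jaw -0.113 bed -0.0677 -0.0612 F [-0.7 -0.2 -2.2] tau [ 0.01 -0.02 -0.02] w 15.8 t 32.9
```

Request:
carry_out --pt "0.5 -0.06 0 0 0" --pt "1 -0.12 0 0 0" --pt "1.5 -0.18 0 0 0" --pt "2 -0.24 0 0 0" --pt "2.5 -0.3 0 0 0" --pt "3 -0.36 0 0 0" --pt "3.4 -0.4 0 0 0" --pt "3.7 -0.44 -0.05 0 0" --pt "3.9 -0.46 -0.1 0 0" --pt "3.9 -0.46 -0.1 0 0"

```text
clock: 33.9
position: [0.5493, -0.2208, 0.1028]
ee_rot: [-2.329, -2.078, 0.027]
force: [-21.3, 3.4, 20.7]
width: 0.175
```

```bash
python3 -c "
from h import *
tool()"
```

```text
TCP [ 0.5493 -0.2208  0.1028] jaw -0.114 bed -0.0321 -0.0611 F [-21.3   3.4  20.7] tau [ 0.69  2.74 -0.  ] w 16.1 t 33.9
```

Request:
carry_out --pt "0 0 0 0 4" --pt "0 0 0 0 4" --pt "0 0 0 0 4" --pt "0 0 0 0 4" --pt "0 0 4 0 4" --pt "0 0 8.5 0 4" --pt "-1 -4 9 -0.15 5" --pt "-2.3 -8 9 -0.3 5" --pt "-2.3 -8 9 -0.455 5" --pt "-2.3 -8 9 -0.455 5" --pt "-2.3 -8 9 -0.455 5"

```text
clock: 35.0
position: [0.5268, -0.2997, 0.1928]
ee_rot: [-2.73, -1.505, 0.018]
force: [-0.4, -0.1, -0.0]
width: 0.545
```

```bash
python3 -c "
from h import *
im,d=tabs('ta.png')
im,d=shot('side','sa.png'); cv2.imwrite('pics/sac.png',cv2.resize(im[130:270,240:440],None,fx=4,fy=4)[...,::-1])"
```

```text
TCP [ 0.5268 -0.2997  0.1928] jaw -0.563 bed -0.045 -0.1421 F [-0.4 -0.1 -0. ] tau [-0.04 -0.13  0.02] w 50.2 t 35.0
yellow 112 [ 0.5559 -0.1585  0.0778] bed -0.0328 0.0016
yellow 116 [ 0.5479 -0.2192  0.0779] bed -0.0336 -0.0596
red 99 [ 0.5689 -0.0423  0.0782] bed -0.0336 0.1184
blue 55 [ 0.6144 -0.2626  0.0469] bed 0.0376 -0.0949
blue 94 [ 0.5624 -0.0991  0.0782] bed -0.0333 0.0613
```

View pics/sac.png

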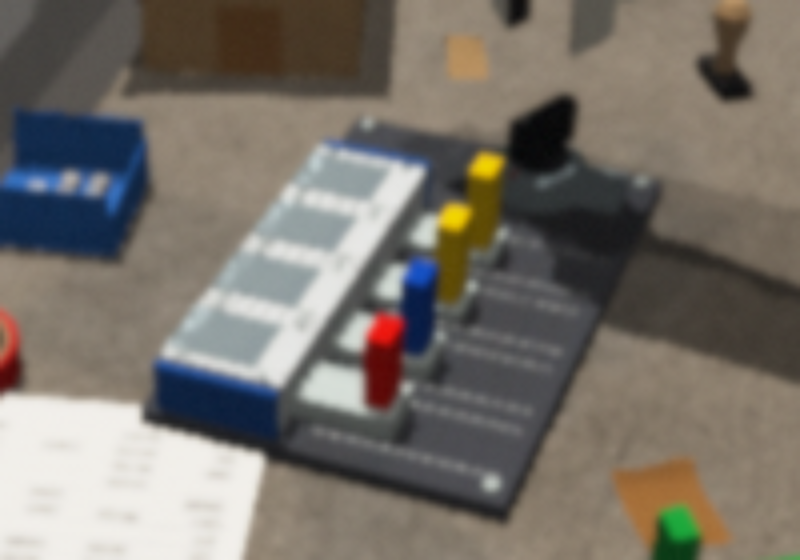

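Request:
carry_out --pt "0 -0.1 -4 0 5" --pt "0 -0.1 -8.5 0 5" --pt "0 -0.1 -8.5 0 5" --pt "0 -0.1 -8.5 0 5" --pt "0 -0.1 -8.5 0 0" --pt "0 -0.1 -8.5 0 0" --pt "0 -0.1 -8.5 0 0" --pt "0 -0.1 -8.5 0 0" --pt "0 -0.1 -8.5 0 0" --pt "0 -0.1 -8.5 0 0" --pt "0 -0.1 -8.5 0 0" --squeeze 45

```text
clock: 36.2
position: [0.528, -0.3009, 0.1085]
ee_rot: [-2.732, -1.506, 0.016]
force: [1.5, -1.8, 5.5]
width: 0.152
```

Request:
carry_out --pt "0 0 0 -0.15 0" --pt "0 0 0 -0.3 0" --pt "0 -0.1 0 -0.45 0" --pt "0 -0.1 0 -0.6 0" --pt "0 -0.1 0 -0.7 0" --pt "0 -0.1 0 -0.8 0" --pt "0 -0.1 0 -0.9 0" --pt "0 -0.1 0 -1.0 0" --pt "0 -0.1 0 -1.1 0" --pt "0 -0.1 0 -1.15 0" --pt "0 -0.1 0 -1.15 0" --pt "0 -0.1 0 -1.15 0" --pt "0 -0.1 0 -1.15 0"

```text
clock: 37.5
position: [0.5279, -0.304, 0.1086]
ee_rot: [-3.113, 0.222, -0.007]
force: [2.3, -8.6, -0.3]
width: 0.153
```

```bash
python3 -c "
from h import *
tool()"
```

```text
TCP [ 0.5279 -0.304   0.1086] jaw 1.428 bed -0.0435 -0.1463 F [ 2.3 -8.6 -0.3] tau [-2.08 -0.48  0.48] w 14.0 t 37.5
```

Request:
carry_out --pt "0 0 0 0.02 5" --pt "0 0 0 0.02 5" --pt "0 0 0 0.02 5" --pt "0 0 0 0.02 5" --pt "0 0 5 0.02 5" --pt "0 0 10 0.02 5" --pt "-5 -5 14 0.1 5" --pt "-10 -10 16 0.2 5" --pt "-14 -15 16 0.2 5" --pt "-18 -20 16 0.2 5" --pt "-18 -20 16 0.2 5" --pt "-18 -20 16 0.2 5" --pt "-18 -20 16 0.2 5"

```text
clock: 38.8
position: [0.3425, -0.5079, 0.2683]
ee_rot: [-3.12, -0.077, 0.001]
force: [0.6, -0.5, 0.1]
width: 0.546
```

```bash
python3 -c "
from h import *
im,d=tabs('tb.png'); cv2.imwrite('pics/tbc.png',cv2.resize(im[80:300,200:560],None,fx=2.2,fy=2.2)[...,::-1])"
```

```text
TCP [ 0.3425 -0.5079  0.2683] jaw -1.521 bed -0.2036 -0.3706 F [ 0.6 -0.5  0.1] tau [-0.03  0.01 -0.03] w 50.2 t 38.8
yellow 110 [ 0.556  -0.1587  0.078 ] bed -0.0327 0.0014
yellow 113 [ 0.548  -0.2188  0.0779] bed -0.0336 -0.0593
red 99 [ 0.5689 -0.0409  0.0782] bed -0.0337 0.1198
blue 54 [ 0.6165 -0.2629  0.0468] bed 0.0396 -0.095
blue 91 [ 0.5626 -0.0992  0.0779] bed -0.0331 0.0612
```

View pics/tbc.png

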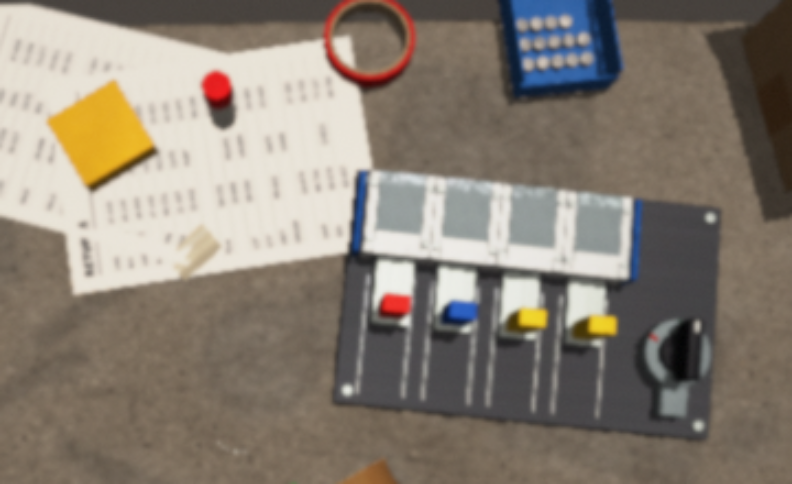

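```bash
python3 -c "
from cell import arm
print(arm.sign_off())"
```

```text
the job is handed in; nothing more can be done
None
```

The feed bed is set up and I have handed the job in; the hand-in gives no verdict.

- **Unlocking:** I turned the lock knob counter-clockwise to its stop, about 1.14 rad by the tool, and a picture showed its pointer at the red mark.
- **Blades:** All four are in a lane of their own: thick in lane 0, medium in lane 1, the two thin ones in lanes 2 and 3. Each went past the throat on its first try and met the back stop with about 12 to 21 N.
- **Locking:** I turned the knob back clockwise to its stop at about 0 rad, and the last picture shows it locked.

**Last checks:** At 38.8 s every tab stood at bed x of about -33 mm. That puts the tips about 1 mm short of the back stops, and within about 2 mm of the lane centres. Tab tops read 78 mm against 77 mm nominal (the depth camera reads about 1 mm high), so the blades lie flat. The notes and glue stick look where they were, and the robot was clear of everything. I saw no knocked blade and no slipping grip. No final check failed or disagreed.

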